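# Raise the blind with the paddle toggle

### The arm

A 6-joint arm with a two-finger parallel gripper is mounted at the origin on a cart in front of the work surface, level with it; the furniture and walls round the work are solid. World frame = base frame: x ahead of the robot, y to its left, z up, the work surface at z = 0. Lengths are in m, angles in degrees, forces in N, time in s.
With the tool pointing down it reaches from about 0.25 to 0.725 m from the base axis. Payload 9.7 kg.
Tool frame: the origin (TCP) lies on the centre line of the jaws, within the pads' length; the fingertips stand 14 mm ahead of it and the grasp point (between the pads) lies 5 mm behind it; z points along the fingers, y is the line along which they close (so a half turn about z gives the same grasp; the last joint's range is limited). The gripper opens to 85 mm and grips with 20 to 120 N. Pads are 22 mm wide; open, the fingers measure 114 mm over their backs; the gripper's body (76 mm by 85 mm) begins 54 mm behind the grasp point. The pads swing forward as they close: fully open they stand 13 mm farther back than shut.
Start: joints at [-67.38, 4.979, 10.078, 95.1, 0, 90], TCP at [0.212, -0.508, 0.245] pointing down, gripper open.
Joint ranges: [-179.16, 179.16], [-48.56, 103.87], [-65.8, 70.77], [-126.05, 130.52], [-82.76, 87.17], [-180, 180]. Speed limits (degrees/s): [127.2, 127.2, 147.25, 180, 180, 180].

### API

Orientations are given as [roll, pitch, yaw] about the fixed x, y, z axes, in that order (R = Rz(yaw) Ry(pitch) Rx(roll)).
In Python, from workcell import bot, camera, get_calibration, ticket gives the robot as it stands. The module is installed in compiled form; this text tells all that it offers.
- The arm moves only by the tool send_rows, never from a script. Its arguments are lists of equal length, an entry for each row: "linear": the shift along the tool's x, y, z in m, a list of three; "twist": the turn, a rotation vector about the tool's x, y, z in units of 10 degrees (1.0 is 10 degrees), a list of three; "gripper": the opening in per cent of the stroke, from 0 (shut) to 100 (fully open). In form: {"linear": [[x, y, z], ...], "twist": [[wx, wy, wz], ...], "gripper": [gripper, ...]}. A call has 1 to 8 rows; each row shifts and turns the commanded pose from where the row before left it, along the tool's axes as they then stand; what a row does not reach is not made up. A row lasts 1/8 s, in which the tool goes at most 62.5 mm and 10.7 degrees, less where a joint would pass 70% of its speed; a pose out of reach is approached as far as the arm can. A call with a gripper value outside its range is refused whole. The fingers move at their own pace and stop on an object; "grip_force" is the grip in N (left out, the last holds). Time passes only in rows, so rows that do not move let the fingers close. It gives the time, the measured TCP pose, the force, the opening and the grip force at its end, in the units of the state.
- bot.get_obs(): the state, without advancing time (a new reading comes with each control period).
- camera(name): name is "scene" or "top" or "wrist"; returns the picture (420x560x3 uint8, red, green, blue); there is no depth.
- get_calibration(name): a dict with "fx", "fy", "cx", "cy" (pixels), "origin" and "orientation" of the camera in the world; the wrist camera has in their place "hand_eye" (4x4, takes a point from camera to tool coordinates, whose origin is the TCP and whose axes are the flange's). Camera axes: x right, y down, z forward; pixel columns grow to the right and rows downward; lengths in m; the calibration is good to about 2 mm. A picture is of the moment at which its call begins: read the wrist's pose just before it. get_calibration takes no time and is no camera call.
- ticket.job_done(): hands the job in; it is judged then, once.
The state is a dict: "time": time; "q": joint angles; "qd": joint speeds; "joint_efforts": joint torques, N m; "ee_pos": TCP position; "tcp_rot": TCP orientation; "wrist_force": force on the tool from outside, world axes, zero at the start; "torque": the same for the moment, N m; "opening": finger opening in m; "grasp_force": force on a finger pad.
Only numpy, scipy, OpenCV 4.12 (cv2) and the standard library are available. Lean on these libraries where they do the work, as an engineer would, in place of code of your own. Each camera call takes 0.05 s, during which the arm holds its last target. There are 200 camera calls.

### The job

Two desk switches stand on the worktop: raise the kitchen blind with the one that has the flat paddle lever. Push the paddle fully over away from the robot, towards the wall, hold it there for about two seconds, then let go so that it springs back upright. Do not push the paddle the other way (that lowers the blind), and leave the ball-ended lever of the other switch alone.

Things in the scene. Friction and masses are not known exactly. Their poses are not given: they have to be found in the camera images.
- blind_switch: White box 100x60x33 mm (x,y,z) with steel face plate, fixed to the worktop, with a flat black paddle lever. Origin: centre of the underside, on the worktop; x away from the robot (within 0.4 rad of world x) along the lever's swing, z up. Upright, the paddle is 10 mm thick in x, 36 wide in y, 51 to 97 mm above the worktop, over the origin; its hinge line runs along y, 25 mm above the origin.
- paddle (a joint): Angle of the paddle, rad: 0 upright (its spring brings it back there from either side), positive leaning along the box's +x (away from the robot, raises the blind); stops at +0.5 and -0.5. Spring 0.25 N m per rad: full over takes about 3 N at 65 mm above the worktop.
- hood_switch: The switch to leave alone: the same box, also fixed, 120 mm or more from the other (centre to centre) to its left or right, but with a ball-ended lever: a 26 mm black ball centred 84 mm above the worktop on a 10 mm steel stem. Origin: centre of the underside; x away from the robot (within 0.4 rad of world x), z up.
- ball (a joint): Angle of the ball-ended lever, rad: 0 upright, spring-centred, stops at +0.5 (away from the robot) and -0.5.

How it is judged (in metres and radians):
On the way:
1. the paddle is held over away from the robot, past 0.35 rad, for 1 s (value of joint paddle above 0.35 rad), for 1 s.
At the end, for the whole second after the job is handed in: The paddle, having been held over, is back upright within 0.08 rad, and the ball-ended lever stands upright within 0.08 rad (value of joint paddle between -0.08 and 0.08 rad and value of joint ball between -0.08 and 0.08 rad); the robot touches nothing.
It fails at once if the paddle is pushed the wrong way, towards the robot, by more than 0.2 rad (value of joint paddle below -0.2 rad).
It fails at once if the ball-ended lever is moved by more than 0.2 rad (value of joint ball above 0.2 rad or value of joint ball below -0.2 rad).
It also fails if it takes over 32 s, if anything falls off the work surface, if the arm or the gripper's body presses on something with over 40 N, if the wrist force passes 120 N, or if a joint passes its speed limit or range.

## Working session

There is one attempt and no reset: what is moved stays moved. The work goes in short steps, Python scripts to look and compute and a tool call to move; the robot and the scene stay as the last step left them, time stands still between calls to the robot, and variables do not carry over. Pictures are saved under pics/ and viewed, at most 10 in all, crops included, and the job is handed in when it is done.

Besides the shell and the picture viewer there is one more tool, called after ">>>" as name(argument=value, ...), one argument or row to a line, values as JSON. send_rows: Moves the arm, as the interface text tells. Its arguments: {"type":"object","properties":{"linear":{"type":"array"},"twist":{"type":"array"},"gripper":{"type":"array"},"grip_force":{"type":"number"}},"required":["linear","twist","gripper"]}

```bash
mkdir -p pics; python3 - <<'E'
from workcell import bot, camera, get_calibration
import cv2
for n in ("scene","top"):
    cv2.imwrite(f"pics/{n}1.png",camera(n)[:,:,::-1]); print(n,get_calibration(n))
print(bot.get_obs())
E
```

```text
scene {'fx': 406.82494636420535, 'fy': 406.82494636420535, 'cx': 274.5824123895483, 'cy': 212.6184279039271, 'origin': array([ 0.04263138, -0.84854674,  0.45779365]), 'orientation': array([-119.8747689 ,    0.81480953,  -38.07842763])}
top {'fx': 381.942892827643, 'fy': 381.942892827643, 'cx': 280.31653750917457, 'cy': 204.24013732931815, 'origin': array([ 0.40269594, -0.2706385 ,  0.8906352 ]), 'orientation': array([-172.7956966 ,    0.43615853,  -89.10438765])}
{'time': 0.1, 'q': array([-6.73805112e+01,  5.00707128e+00,  1.00400863e+01,  9.51002027e+01,
       -9.72044187e-04,  9.00012383e+01]), 'qd': array([ 0.01998628,  0.11169087,  0.14844251,  0.09707306,  0.07034307,
       -0.00600495]), 'joint_efforts': array([ 7.48447255e-04, -5.21562624e+01,  4.65651977e+01,  1.59188843e-02,
       -4.76190871e-05,  1.09718928e-05]), 'ee_pos': array([ 0.21145835, -0.50752137,  0.24467216]), 'tcp_rot': array([-1.79932812e+02,  9.73495548e-04,  2.26182517e+01]), 'wrist_force': array([0.37201924, 0.21956749, 0.15100145]), 'torque': array([-0.0098652 , -0.01256729,  0.03875204]), 'grasp_force': 0.0, 'opening': 0.08548863570203562}
```

View pics/top1.png

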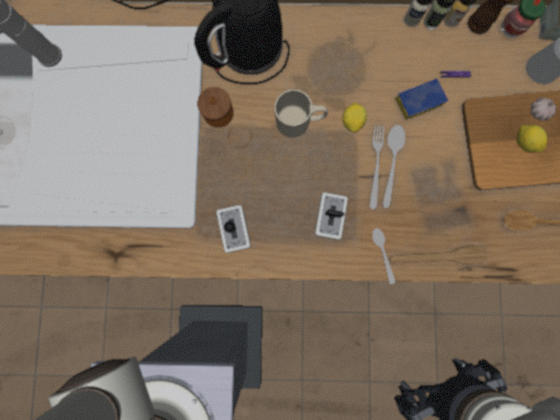

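View pics/scene1.png

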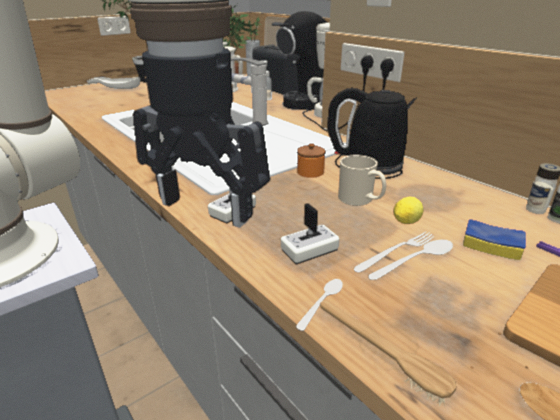

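The top view shows the paddle switch at about (332,216) and the ball switch at (233,228). The scene view confirms that the nearer, right-hand one at (310,240) has the flat paddle. Next I'll measure both boxes.

```bash
cat > h.py <<'E'
import numpy as np
from scipy.spatial.transform import Rotation as R
from workcell import get_calibration
def ray(n,px,z):
    c=get_calibration(n); d=R.from_euler('xyz',c['orientation'],degrees=True).as_matrix()@[(px[0]-c['cx'])/c['fx'],(px[1]-c['cy'])/c['fy'],1]
    return c['origin']+d*(z-c['origin'][2])/d[2]
def proj(n,p):
    c=get_calibration(n); v=R.from_euler('xyz',c['orientation'],degrees=True).as_matrix().T@(np.array(p)-c['origin'])
    return np.array([c['fx']*v[0]/v[2]+c['cx'],c['fy']*v[1]/v[2]+c['cy']])
E
python3 - <<'E'
from h import *; import cv2
im=cv2.imread('pics/top1.png')
for name,(u,v) in dict(blind=(332,216),hood=(233,228)).items():
    x0,y0=u-32,v-32; c=im[y0:y0+64,x0:x0+64]
    m=((c.min(2)>165)).astype(np.uint8)
    n,l,s,_=cv2.connectedComponentsWithStats(m); k=1+s[1:,4].argmax()
    hull=cv2.convexHull(np.argwhere(l==k)[:,::-1].astype(np.int32)); r=cv2.minAreaRect(hull)
    pts=np.array([ray('top',b+[x0,y0],.033) for b in cv2.boxPoints(r)])
    e=[pts[1]-pts[0],pts[2]-pts[1]]; e.sort(key=np.linalg.norm); a=e[1]*np.sign(e[1][0])
    print(name,pts.mean(0).round(4),[np.linalg.norm(x).round(4) for x in e],'yaw',np.degrees(np.arctan2(a[1],a[0])).round(2),r)
    o=pts.mean(0)*[1,1,0]; ax=a/np.linalg.norm(a); ay=np.array([-ax[1],ax[0],0])
    if name=='blind':
        out=[cv2.resize(im[y0:y0+64,x0:x0+64],None,fx=6,fy=6,interpolation=cv2.INTER_CUBIC)]
        sc=cv2.imread('pics/scene1.png'); out.append(cv2.resize(sc[200:264,278:342],None,fx=6,fy=6,interpolation=cv2.INTER_CUBIC))
        for i,(cn,off) in enumerate((('top',(x0,y0)),('scene',(278,200)))):
            for sx in(-1,1):
                for sy in(-1,1):
                    for z in(.051,.097):
                        q=(proj(cn,o+ax*.005*sx+ay*.018*sy+[0,0,z])-off+.5)*6; cv2.circle(out[i],tuple(int(t) for t in q),2,(0,0,255),-1)
                    q=(proj(cn,o+ax*.05*sx+ay*.03*sy+[0,0,.033])-off+.5)*6; cv2.circle(out[i],tuple(int(t) for t in q),3,(0,255,0),-1)
        cv2.imwrite('pics/chk.png',np.hstack(out))
E
```

```text
blind [ 0.4879 -0.3775  0.033 ] [np.float64(0.0554), np.float64(0.0952)] yaw -9.22 ((31.20270347595215, 31.283784866333008), (24.49544906616211, 41.9217414855957), 9.462322235107422)
hood [ 0.4553 -0.156   0.033 ] [np.float64(0.056), np.float64(0.0949)] yaw 13.8 ((31.62093734741211, 32.256317138671875), (42.06106948852539, 24.811782836914062), 77.7352294921875)
```

View pics/chk.png

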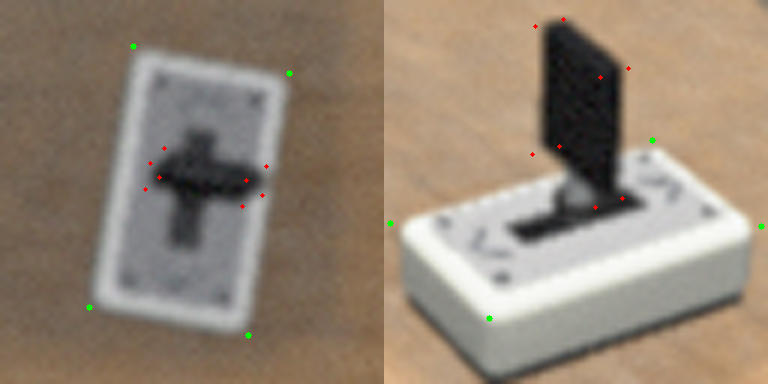

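The overlay matches in both views to within 2 mm. The paddle is at (0.488, -0.378) with yaw -9.2°, and the hood switch is 0.22 m to its left. I'll turn the tool to that yaw, shut the gripper and go to 60 mm in front of the paddle.

>>> send_rows(
  linear=[
    [0,0,0],
    [0,0,0],
    [0,0,0],
    [0,0,0],
    [0.032,-0.029,0],
    [0.032,-0.029,0],
    [0.032,-0.029,0],
    [0.032,-0.029,0],
  ],
  twist=[
    [0,0,0.795],
    [0,0,0.795],
    [0,0,0.795],
    [0,0,0.795],
    [0,0,0],
    [0,0,0],
    [0,0,0],
    [0,0,0],
  ],
  gripper=[0,0,0,0,0,0,0,0],
  grip_force=20,
)

```text
time: 1.1
ee_pos: [0.3574, -0.4127, 0.2449]
tcp_rot: [-180.0, 0.0, -9.2]
wrist_force: [-0.1, -0.5, 0.3]
opening: -0.0002
grasp_force: 0.0
```

>>> send_rows(
  linear=[
    [0.032,-0.029,0],
    [0.032,-0.029,0],
    [0,0,0],
    [0,0,0],
    [0,0,0],
  ],
  twist=[
    [0,0,0],
    [0,0,0],
    [0,0,0],
    [0,0,0],
    [0,0,0],
  ],
  gripper=[0,0,0,0,0],
)

```text
time: 1.72
ee_pos: [0.4281, -0.3671, 0.2453]
tcp_rot: [180.0, 0.0, -9.2]
wrist_force: [0.2, -0.7, 1.1]
opening: -0.0005
grasp_force: 0.0
```

>>> send_rows(
  linear=[
    [0,0,0.034],
    [0,0,0.034],
    [0,0,0.034],
    [0,0,0.034],
    [0,0,0.03],
    [0,0,0],
    [0,0,0],
    [0,0,0],
  ],
  twist=[
    [0,0,0],
    [0,0,0],
    [0,0,0],
    [0,0,0],
    [0,0,0],
    [0,0,0],
    [0,0,0],
    [0,0,0],
  ],
  gripper=[0,0,0,0,0,0,0,0],
)

```text
time: 2.72
ee_pos: [0.4293, -0.3673, 0.0811]
tcp_rot: [179.9, -0.1, -9.2]
wrist_force: [0.5, 0.1, 0.4]
opening: -0.0
grasp_force: 0.0
```

```bash
python3 - <<'E'
from workcell import bot, camera
import cv2
from h import *
o=bot.get_obs(); ax=R.from_euler('z',-9.2,degrees=True).apply([1,0,0])
d=o['ee_pos']-[.4879,-.3775,0]; print(d@ax, d@[-ax[1],ax[0],0], o['ee_pos'],o['wrist_force'])
cv2.imwrite('pics/s2.png',cv2.resize(camera('scene')[120:300,180:420,::-1],None,fx=3,fy=3))
E
```

```text
-0.059444018165774354 0.0007315049674402824 [ 0.42933761 -0.36727392  0.08105482] [0.49413059 0.10938085 0.40007864]
```

View pics/s2.png

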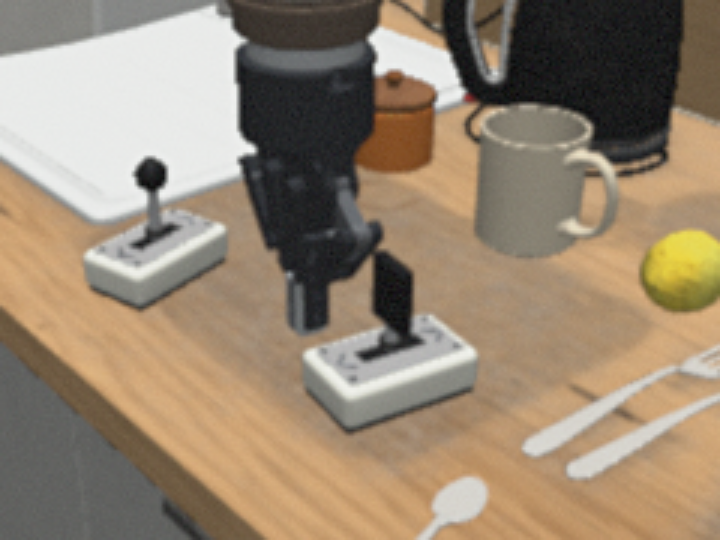

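The closed fingertips (crop 308,325) stand in front of the paddle face and clear of the box. I'll push along tool x now.

>>> send_rows(
  linear=[
    [0.015,0,0],
    [0.015,0,0],
    [0.01,0,0],
    [0.007,0,0],
    [0.007,0,0],
    [0.007,0,0],
    [0,0,0],
    [0,0,0],
  ],
  twist=[
    [0,0,0],
    [0,0,0],
    [0,0,0],
    [0,0,0],
    [0,0,0],
    [0,0,0],
    [0,0,0],
    [0,0,0],
  ],
  gripper=[0,0,0,0,0,0,0,0],
)

```text
time: 3.78
ee_pos: [0.4888, -0.3762, 0.0792]
tcp_rot: [-180.0, 0.0, -9.2]
wrist_force: [-2.4, 1.0, -1.2]
opening: -0.0002
grasp_force: 0.9
```

>>> send_rows(
  linear=[
    [0.002,0,0],
    [0.002,0,0],
    [0,0,0],
    [0,0,0],
  ],
  twist=[
    [0,0,0],
    [0,0,0],
    [0,0,0],
    [0,0,0],
  ],
  gripper=[0,0,0,0],
)

```text
time: 4.28
ee_pos: [0.493, -0.377, 0.0793]
tcp_rot: [180.0, -0.0, -9.2]
wrist_force: [-2.2, -0.4, -0.8]
opening: -0.0003
grasp_force: 1.1
```

```bash
python3 - <<'E'
from workcell import bot, camera
import cv2
from h import *
o=bot.get_obs(); ax=R.from_euler('z',-9.2,degrees=True).apply([1,0,0])
d=o['ee_pos']-[.4879,-.3775,0]; print(d@ax, o['ee_pos'],o['wrist_force'],o['torque'])
cv2.imwrite('pics/s3.png',cv2.resize(camera('scene')[180:280,250:370,::-1],None,fx=5,fy=5))
E
```

```text
0.004972353723122968 [ 0.49302372 -0.37696552  0.07934924] [-2.15869589 -0.41322714 -0.75573916] [0.04115035 0.48512843 0.01189063]
```

View pics/s3.png

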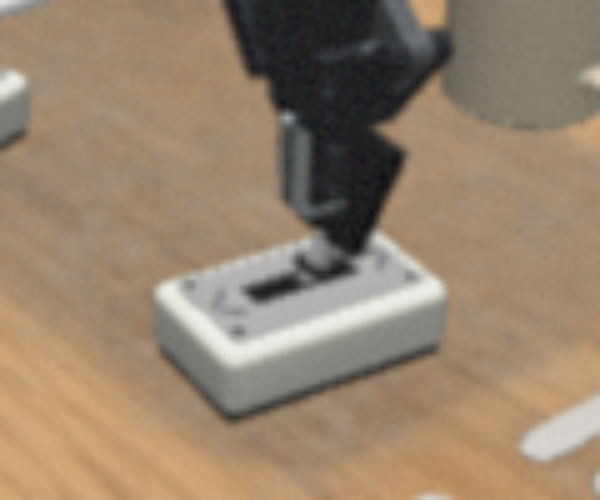

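The paddle (crop 370,190) leans well over. The force is about 2.2 N, so it isn't at its stop yet. I'll creep on until the force rises, then hold.

>>> send_rows(
  linear=[
    [0.001,0,0],
    [0.001,0,0],
    [0,0,0],
    [0,0,0],
  ],
  twist=[
    [0,0,0],
    [0,0,0],
    [0,0,0],
    [0,0,0],
  ],
  gripper=[0,0,0,0],
)

```text
time: 4.82
ee_pos: [0.495, -0.3772, 0.0793]
tcp_rot: [-180.0, 0.0, -9.2]
wrist_force: [-2.3, 0.7, -0.1]
opening: 0.0001
grasp_force: 1.1
```

>>> send_rows(
  linear=[
    [0.001,0,0],
    [0.001,0,0],
    [0,0,0],
    [0,0,0],
  ],
  twist=[
    [0,0,0],
    [0,0,0],
    [0,0,0],
    [0,0,0],
  ],
  gripper=[0,0,0,0],
)

```text
time: 5.32
ee_pos: [0.496, -0.3774, 0.0792]
tcp_rot: [-180.0, 0.1, -9.2]
wrist_force: [-8.1, 1.8, 1.6]
opening: -0.0003
grasp_force: 4.0
```

The force has risen to 8 N, so the paddle is at its stop. I'll hold for 2 s.

>>> send_rows(
  linear=[
    [0,0,0],
    [0,0,0],
    [0,0,0],
    [0,0,0],
    [0,0,0],
    [0,0,0],
    [0,0,0],
    [0,0,0],
  ],
  twist=[
    [0,0,0],
    [0,0,0],
    [0,0,0],
    [0,0,0],
    [0,0,0],
    [0,0,0],
    [0,0,0],
    [0,0,0],
  ],
  gripper=[0,0,0,0,0,0,0,0],
)

```text
time: 6.32
ee_pos: [0.496, -0.3774, 0.0791]
tcp_rot: [-180.0, 0.1, -9.2]
wrist_force: [-7.5, 1.2, 2.1]
opening: 0.0002
grasp_force: 3.9
```

>>> send_rows(
  linear=[
    [0,0,0],
    [0,0,0],
    [0,0,0],
    [0,0,0],
    [0,0,0],
    [0,0,0],
    [0,0,0],
    [0,0,0],
  ],
  twist=[
    [0,0,0],
    [0,0,0],
    [0,0,0],
    [0,0,0],
    [0,0,0],
    [0,0,0],
    [0,0,0],
    [0,0,0],
  ],
  gripper=[0,0,0,0,0,0,0,0],
)

```text
time: 7.32
ee_pos: [0.496, -0.3774, 0.0792]
tcp_rot: [-180.0, 0.1, -9.2]
wrist_force: [-7.5, 1.0, 0.8]
opening: -0.0005
grasp_force: 3.9
```

>>> send_rows(
  linear=[
    [-0.005,0,0],
    [-0.005,0,0],
    [-0.005,0,0],
    [-0.005,0,0],
    [-0.005,0,0],
    [-0.01,0,0],
    [-0.015,0,0],
    [-0.015,0,0],
  ],
  twist=[
    [0,0,0],
    [0,0,0],
    [0,0,0],
    [0,0,0],
    [0,0,0],
    [0,0,0],
    [0,0,0],
    [0,0,0],
  ],
  gripper=[0,0,0,0,0,0,0,0],
)

```text
time: 8.32
ee_pos: [0.4316, -0.3669, 0.0792]
tcp_rot: [-180.0, 0.0, -9.2]
wrist_force: [1.0, -0.1, 0.5]
opening: 0.0
grasp_force: 0.0
```

>>> send_rows(
  linear=[
    [0,0,-0.03],
    [0,0,-0.03],
    [0,0,-0.03],
    [0,0,0],
    [0,0,0],
    [0,0,0],
    [0,0,0],
    [0,0,0],
  ],
  twist=[
    [0,0,0],
    [0,0,0],
    [0,0,0],
    [0,0,0],
    [0,0,0],
    [0,0,0],
    [0,0,0],
    [0,0,0],
  ],
  gripper=[0,0,0,0,0,0,0,0],
)

```text
time: 9.32
ee_pos: [0.4327, -0.3671, 0.1688]
tcp_rot: [-180.0, 0.0, -9.2]
wrist_force: [-0.4, -0.8, -0.8]
opening: 0.0002
grasp_force: 0.0
```

```bash
python3 - <<'E'
from workcell import bot, camera
import cv2
cv2.imwrite('pics/s4.png',cv2.resize(camera('scene')[120:300,180:420,::-1],None,fx=3,fy=3))
o=bot.get_obs(); print(o['time'],o['ee_pos'],o['wrist_force'])
E
```

```text
9.375 [ 0.43271467 -0.36710453  0.16897326] [-0.73821155  0.58814261  0.59841698]
```

View pics/s4.png

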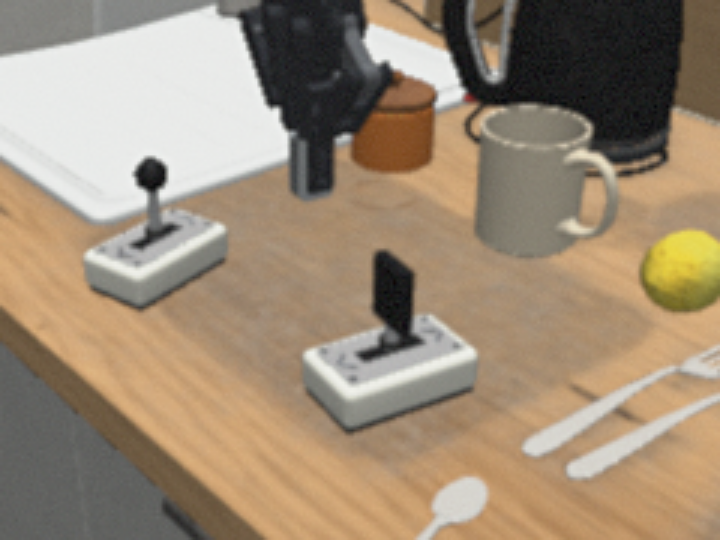

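The paddle (crop 393,290) is back upright, the ball lever (150,175) hasn't moved, and the gripper is clear of both.

```bash
python3 -c "
from workcell import ticket
print(ticket.job_done())"
```

```text
the job is handed in; nothing more can be done
None
```

I pushed the paddle to its away-side stop, held it there for about 2 s and let it spring back upright, left the ball-ended lever alone, and handed the job in; no verdict was returned.

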